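# Open the stuck honey jar against the window sill

## Task

Open the square honey jar, whose lid is stuck tight: without lifting it, slide the jar back over the chest top until you feel it stop flat against the window sill, so that the sill keeps it from turning. With the jar braced there, twist the lid anticlockwise just until its threads let go and no further, then lift the lid straight up and finish still holding it, level and a finger's breadth or so above the open mouth, so that it drips back into the jar. The jar must stay standing flat against the sill, and the other things on the chest must be left alone.

Things in the scene. Friction and masses are not known exactly. Their poses are not given: they have to be found in the camera images.
- sill: Terrazzo window sill: fixed straight ledge 1500 mm long, rising 60 mm above the chest top on the side away from the robot. Origin: middle of the foot of its upright front face. Its x axis points level away from the robot's side, y runs along the face, the face is its plane x = 0. Clear on top for 160 mm behind the face (within 350 mm of the middle). Placed and turned differently each time.
- jar_mid (a point): Centre of the square glass body of the honey jar, 38 mm above the chest top. The body is 66 x 66 mm, 76 mm high; x and y are square to its sides, z up. A round neck 46 mm across stands on it, rim 104 mm above the chest top.
- jar: The same jar, origin at the centre of its underside, same axes. Loose, 0.5 to 0.8 kg; its glass slides easily on the varnished top (1 to 2 N). Standing free it turns along with its tight lid when the lid is twisted; braced flat against the sill it does not.
- lid_center (a point): Centre of the round gold steel lid, half-way up it: on the jar's axis, 98 mm above the chest top while closed. The lid is 58 mm across, 18.5 mm high, z up; closed, its lower edge is 89 mm and its top 107.5 mm above the chest top, so the skirt reaches 15 mm below the jar's rim.
- lid: The same lid, origin at the centre of its lower edge. Four lugs sit under four short threads. It loosens anticlockwise seen from above, taking roughly 0.5 N m at first, then less, and need not rise while turned (rises at most 3 mm). From about 48 degrees past tight all lugs are free and it lifts straight off; from about 76 degrees they catch under the next threads.
- lid_edge (a point): Point on the outside of the lid's skirt, half-way up, 29 mm from the lid's centre along the lid's x axis. While the lid is tight the lid's axes are parallel to the jar's, so this shows how far the lid is turned on the jar.
- plate: Bystander: white ceramic plate, 170 mm across, 18 mm high. Origin: centre of its underside.
- tumbler: Bystander: upturned glass tumbler, 73 mm across at the chest top, 109 mm high. Origin: centre of its underside.
- spray_can: Bystander: green insect spray can with white cap, 55 mm across, 193 mm high. Origin: centre of its underside.
- coil_stand: Bystander: stamped steel mosquito-coil stand with a green coil on it, 100 mm across, 28 mm high. Origin: centre of its underside.
Things that resemble listed ones, but are neither listed nor needed, are in the scene too. Leave any purple look-alike of the lid alone. Leave any red look-alike of the jar alone.

How it is judged:
On the way, in this order (a step that is already met when the one before it is completed fails the run):
1. the jar stands flat against the sill, its lid still tight (x of jar_mid in the frame of sill above -0.0365 m and (angle between the x axis of jar_mid and the x axis of sill, either way round below 0.09 rad or angle between the y axis of jar_mid and the x axis of sill, either way round below 0.09 rad) and angle between the x axis of lid_center and the x axis of jar_mid, either way round below 0.35 rad and z of lid_center in the frame of jar_mid below 0.064 m), for 0.2 s.
2. the lid is turned anticlockwise out of its threads, still down on the neck, while the jar stays flat against the sill (x of jar_mid in the frame of sill above -0.04 m and (angle between the x axis of jar_mid and the x axis of sill, either way round below 0.14 rad or angle between the y axis of jar_mid and the x axis of sill, either way round below 0.14 rad) and y of lid_edge in the frame of jar_mid above 0.0186 m and z of lid_center in the frame of jar_mid below 0.07 m), for 0.05 s.
At the end, for the whole second after the job is handed in: The lid is held still in the fingers, clear of the jar: its lower edge 4 to 42 mm above the rim, within 15 mm of the jar's axis, within 0.2 rad of level. The jar stands upright on the chest top with its flat side within 8 mm and 0.14 rad of the sill's face (z of lid_center in the frame of jar_mid between 0.079 and 0.117 m and horizontal distance between lid_center and jar_mid below 0.015 m and angle between lid_center's own z axis and vertical below 0.2 rad and contact force between the fingers and lid above 1 N and contact force between lid and jar below 0.1 N and linear speed of lid below 0.02 m/s and x of jar_mid in the frame of sill above -0.041 m and (angle between the x axis of jar_mid and the x axis of sill, either way round below 0.14 rad or angle between the y axis of jar_mid and the x axis of sill, either way round below 0.14 rad) and angle between jar_mid's own z axis and vertical below 0.06 rad and height (world z) of jar_mid below 0.041 m); the arm keeps its last pose, push and grip.
It fails at once if the jar is lifted off the chest top (10 mm) (height (world z) of jar_mid above 0.048 m).
It fails at once if the jar is tipped by more than 0.2 rad (angle between jar_mid's own z axis and vertical above 0.2 rad).
It fails at once if the lid is turned on past its release, more than about 80 degrees from tight (angle between the x axis of lid_center and the y axis of jar_mid, either way round below 0.15 rad).
It fails at once if the plate, tumbler, spray can or coil stand is moved by more than 15 mm (distance of any of plate, tumbler, spray_can, coil_stand from where it was at the start of the episode above 0.015 m).
It also fails if it takes over 48 s, if anything falls off the work surface, if the arm or the gripper's body presses on something with over 40 N, if the wrist force passes 120 N, or if a joint passes its speed limit or range.

## Robot

A 6-joint arm with a two-finger parallel gripper is mounted at the origin on the work surface. World frame = base frame: x ahead of the robot, y to its left, z up, the work surface at z = 0. Lengths are in m, angles in rad, forces in N, time in s.
With the tool pointing down it reaches from about 0.325 to 0.9 m from the base axis. Payload 3.5 kg.
Tool frame: the origin (TCP) lies on the centre line of the jaws, within the pads' length; the fingertips stand 8 mm ahead of it and the grasp point (between the pads) lies 11 mm behind it; z points along the fingers, y is the direction in which the jaws open and shut (so a half turn about z gives the same grasp; the last joint's range is limited). The gripper opens to 85 mm and grips with 20 to 120 N. Pads are 22 mm wide; open, the fingers measure 114 mm over their backs; the gripper's body (76 mm by 85 mm) begins 54 mm behind the grasp point. The pads swing forward as they close: fully open they stand 13 mm farther back than shut.
Start: joints at [1.039, 0.276, -0.026, 1.268, 0, 1.467], TCP at [0.26, 0.568, 0.239] pointing down, gripper open.
Joint ranges: [-3.12, 3.12], [-0.85, 1.88], [-1.08, 1.24], [-1.95, 2.15], [-1.57, 1.53], [-3.14, 3.14]. Speed limits (rad/s): [2.57, 2.57, 3.14, 3.14, 3.14, 3.14].

## Interface

Orientations are given as a 3x3 rotation matrix whose columns are the frame's x, y, z axes.
In Python, from station import bot gives the robot as it stands.
- The arm moves only by the tool send_rows, never from a script. Its argument "steps" is a list that holds one entry, the list of rows, each a list of 5 numbers: the shift along the world's x, y, z in mm, then the turn about the world's z in rad, then the opening in per cent of the stroke, from 0 (shut) to 100 (fully open). In form: [[[dx, dy, dz, roll, hand], ...]]. A call has 1 to 20 rows; each row shifts and turns the commanded pose from where the row before left it; what a row does not reach is not made up. A row lasts 1/12 s, in which the tool goes at most 41.7 mm and 7.16 degrees, less where a joint would pass 70% of its speed; a pose out of reach is approached as far as the arm can. A call is refused whole if a number of a shift passes 41.7 or a number of a turn 0.125, either way. A call with a gripper value outside its range is refused whole. The fingers move at their own pace and stop on an object; "grip_force" is the grip in N (left out, the last holds). Time passes only in rows, so rows that do not move let the fingers close. It gives the time, the measured TCP pose, the force and the opening at its end, in the units of the state.
- bot.sense(): the state, without advancing time (a new reading comes with each control period).
- bot.capture(name): name is "scene" or "top" or "wrist"; returns the picture (480x640x3 uint8, red, green, blue); there is no depth.
- bot.camera_info(name): a dict with "fx", "fy", "cx", "cy" (pixels), "camera_from_world" (4x4, takes a point from world to camera coordinates). Camera axes: x right, y down, z forward; pixel columns grow to the right and rows downward; lengths in m; the calibration is good to about 2 mm. A picture is of the moment at which its call begins: read the wrist's pose just before it. camera_info takes no time and is no camera call; for the wrist camera it gives the pose at the moment of the call.
- bot.sign_off(): hands the job in, once; it reports no verdict.
The state is a dict: "t": time; "qpos": joint angles; "joint_vel": joint speeds; "joint_torque": joint torques, N m; "position": TCP position; "tcp_rot": TCP orientation; "wrist_force": force on the tool from outside, world axes, zero at the start; "moment": the same for the moment, N m; "gripper_width": opening from 0.0 (shut) to 1.0 (fully open).
Only numpy, scipy, OpenCV 4.12 (cv2) and the standard library are available. Lean on these libraries where they do the work, as an engineer would, in place of code of your own. Each camera call takes 0.05 s, during which the arm holds its last target. There are 200 camera calls.

## Working session

There is one attempt and no reset: what is moved stays moved. The work goes in short steps, Python scripts to look and compute and a tool call to move; the robot and the scene stay as the last step left them, time stands still between calls to the robot, and variables do not carry over. Pictures are saved under pics/ and viewed, about 8 in all and at most 12, crops included, and the job is handed in when it is done.

Besides the shell and the picture viewer there is one more tool, called after ">>>" as a command line: name --argument value ..., lists and objects as JSON in quotes. send_rows: Moves the arm, as the interface text tells. Its arguments: {"type":"object","properties":{"steps":{"type":"array","items":{"type":"array","items":{"type":"array","items":{"type":"number"}}}},"grip_force":{"type":"number"}},"required":["steps"]}

```bash
mkdir -p pics
cat > h.py <<'E'
import numpy as np,cv2
from station import bot
def snap(n,f):
    im=bot.capture(n); cv2.imwrite('pics/'+f,im[:,:,::-1]); return im
def P(n):
    c=bot.camera_info(n); K=np.array([[c['fx'],0,c['cx']],[0,c['fy'],c['cy']],[0,0,1]])
    return K@np.array(c['camera_from_world'])[:3]
def onz(M,u,v,z):
    A=np.array([M[0]-u*M[2],M[1]-v*M[2]]); return np.linalg.solve(A[:,:2],-(A[:,2]*z+A[:,3]))
def tri(obs):
    A=np.vstack([[M[0]-u*M[2],M[1]-v*M[2]] for M,u,v in obs]); x=np.linalg.lstsq(A[:,:3],-A[:,3],rcond=None)
    return x[0]
E
python3 - <<'E'
from h import *
s=bot.sense();print(s)
for n in('scene','top'):
    snap(n,n+'1.png');c=bot.camera_info(n);print(n,c)
E
```

```text
{'t': 0.0, 'qpos': array([ 1.03861168e+00,  2.77153047e-01, -2.79010861e-02,  1.26798934e+00,
       -8.19425726e-06,  1.46741253e+00]), 'joint_vel': array([ 8.57833180e-05, -1.10771336e-03, -8.06482843e-04,  9.43000170e-05,
       -5.39960301e-05,  1.57504874e-03]), 'joint_torque': array([ 2.86562317e-04, -4.45514131e+01,  2.95197666e+01,  1.62547629e-02,
        9.39136248e-05,  2.37327077e-05]), 'position': array([0.25947435, 0.56775166, 0.23813771]), 'tcp_rot': array([[-9.09464865e-01,  4.15779239e-01, -1.13317924e-03],
       [ 4.15780723e-01,  9.09462822e-01, -1.94052501e-03],
       [ 2.23754377e-04, -2.23599340e-03, -9.99997475e-01]]), 'wrist_force': array([-0.61936283, -0.03081561, -1.07439842]), 'moment': array([ 0.00432605,  0.02410509, -0.00025683]), 'gripper_width': 0.9991355569306661}
scene {'fx': 594.8098304607287, 'fy': 594.8098304607287, 'cx': 322.01796317337005, 'cy': 228.97146013067166, 'camera_from_world': array([[ 0.54112585,  0.84067126, -0.02132245, -0.27427889],
       [ 0.49321378, -0.33780584, -0.80164043, -0.1898469 ],
       [-0.68111892,  0.42327184, -0.59742612,  1.95898431],
       [ 0.        ,  0.        ,  0.        ,  1.        ]])}
top {'fx': 546.4788390703413, 'fy': 546.4788390703413, 'cx': 318.73740750930443, 'cy': 241.27009198290187, 'camera_from_world': array([[ 2.88947171e-02, -9.99582457e-01, -8.66725637e-05,
        -2.00964949e-02],
       [-9.84787822e-01, -2.84521885e-02, -1.71415924e-01,
         4.91038219e-01],
       [ 1.71341885e-01,  5.03836873e-03, -9.85198748e-01,
         1.26244777e+00],
       [ 0.00000000e+00,  0.00000000e+00,  0.00000000e+00,
         1.00000000e+00]])}
```

View pics/scene1.png

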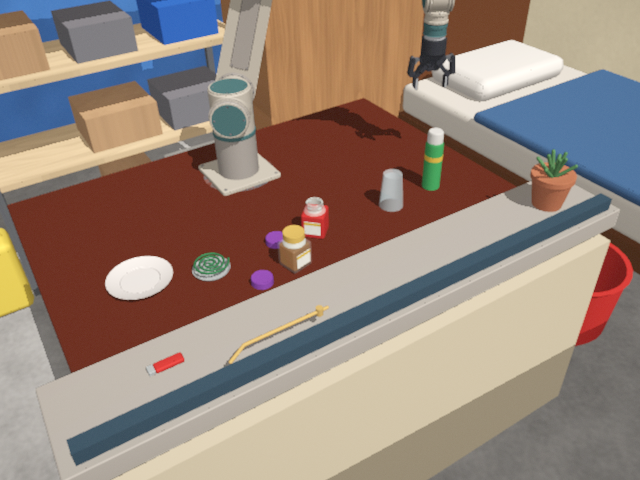

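View pics/top1.png

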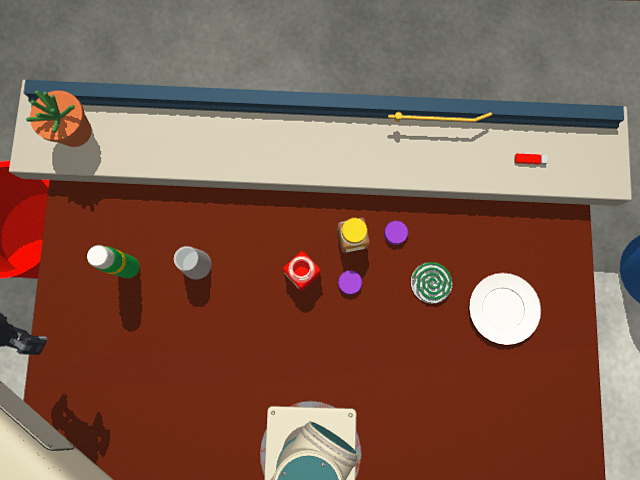

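Candidates: the gold-lidded jar (top 354,231; scene 293,236), the red look-alike jar (top 301,269; scene 315,215), and purple lids (top 396,232 and 350,282). By the description, the target is the gold-lidded jar. I'll check it in close crops.

Run:
```python
from h import *
a=cv2.imread('pics/scene1.png')[210:285,255:335]; b=cv2.imread('pics/top1.png')[190:265,320:400]
cv2.imwrite('pics/crop1.png',cv2.resize(np.hstack([a,b]),None,fx=5,fy=5,interpolation=cv2.INTER_CUBIC))
# gold mask ellipses
for n,(u0,v0,u1,v1) in(('scene',(270,220,315,250)),('top',(335,212,375,248))):
    im=cv2.imread(f'pics/{n}1.png'); hsv=cv2.cvtColor(im,cv2.COLOR_BGR2HSV)
    m=cv2.inRange(hsv,(18,170,150),(33,255,255)); k=np.zeros_like(m);k[v0:v1,u0:u1]=m[v0:v1,u0:u1]
    c=max(cv2.findContours(k,0,1)[0],key=cv2.contourArea);print(n,cv2.boundingRect(c),cv2.minEnclosingCircle(c),cv2.fitEllipse(c))
M=P('top')
for u in(150,250,300,400,450): # sill lower edge
    im=cv2.imread('pics/top1.png')[:,u].astype(int); d=np.diff(im.sum(1)[150:230]); o=np.argsort(d)[:3]+150; print(u,o,d[o-150])
```

```text
Traceback (most recent call last):
cv2.error: OpenCV(4.12.0) /io/opencv/modules/imgproc/src/shapedescr.cpp:361: error: (-201:Incorrect size of input array) There should be at least 5 points to fit the ellipse in function 'fitEllipseNoDirect'
```

View pics/crop1.png

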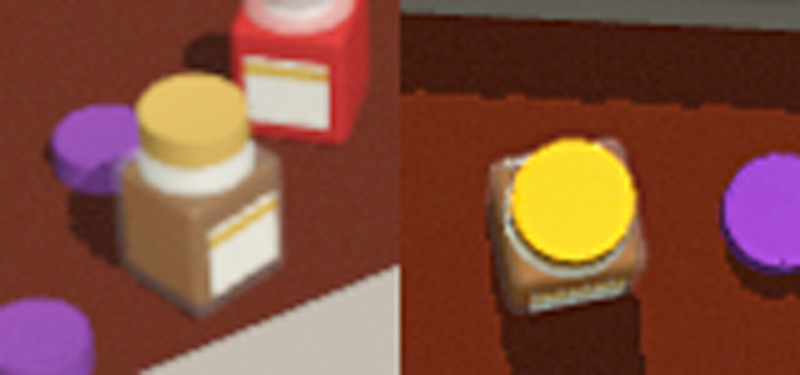

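The crop confirms the gold lid on the honey-coloured glass jar: lid-top centre is at top (354.6,230.2) and scene (293.6,230.4). The sill foot runs through top (320,192.8) to (400,196).

Run:
```python
from h import *
T,S=P('top'),P('scene')
p=tri([(T,354.6,230.2),(S,293.6,230.4)]);print('lidtop',p, onz(T,354.6,230.2,.1075),onz(S,293.6,230.4,.1075))
def px(M,q): r=M@np.r_[q,1]; return r[:2]/r[2]
print('reproj',px(T,p),px(S,p))
im=cv2.cvtColor(cv2.imread('pics/top1.png'),cv2.COLOR_BGR2HSV).astype(int)
pts=[]
for u in range(120,560,20):
    col=im[150:230,u]; sat=col[:,1]; r=150+np.where(sat>120)[0][0]; pts.append((u,r-.5)); 
print(pts)
w=np.array([onz(T,u,v,0) for u,v in pts]); f=np.polyfit(w[:,1],w[:,0],1); print('foot x=a*y+b',f,np.abs(np.polyval(f,w[:,1])-w[:,0]).max())
# scene: near top edge of sill (z=.06): saturation boundary
im=cv2.cvtColor(cv2.imread('pics/scene1.png'),cv2.COLOR_BGR2HSV).astype(int)
q=[]
for u in range(180,520,20):
    c=im[:,u]; r=max(v for v in range(150,400) if c[v-3:v,1].min()>120 and c[v:v+8,1].max()<80) if any(c[v-3:v,1].min()>120 and c[v:v+8,1].max()<80 for v in range(150,400)) else None
    if r: q.append((u,r-.5))
print(q)
w=np.array([onz(S,u,v,.06) for u,v in q]); f=np.polyfit(w[:,1],w[:,0],1); print('top edge',f,np.abs(np.polyval(f,w[:,1])-w[:,0]).max())
# jar body front bottom edge / top edges
for a,b,z in(((505,312),(640,290),.0),((495,165),(620,140),.076)):
    A,B=[onz(T,320+(x-400)/5,190+y/5,z) for x,y in(a,b)]; print(A,B,np.arctan2((B-A)[0],-(B-A)[1]))
print(bot.camera_info('wrist'))
```

```text
lidtop [ 0.50864323 -0.08577098  0.10757725] [ 0.50799785 -0.08704469] [ 0.50904922 -0.08461969]
reproj [354.04735061 229.89923166] [293.12733931 230.45010603]
[(120, np.float64(183.5)), (140, np.float64(183.5)), (160, np.float64(184.5)), (180, np.float64(185.5)), (200, np.float64(186.5)), (220, np.float64(187.5)), (240, np.float64(188.5)), (260, np.float64(189.5)), (280, np.float64(190.5)), (300, np.float64(191.5)), (320, np.float64(192.5)), (340, np.float64(193.5)), (360, np.float64(193.5)), (380, np.float64(194.5)), (400, np.float64(195.5)), (420, np.float64(196.5)), (440, np.float64(197.5)), (460, np.float64(198.5)), (480, np.float64(199.5)), (500, np.float64(200.5)), (520, np.float64(153.5)), (540, np.float64(154.5))]
foot x=a*y+b [-0.03808753  0.63359889] 0.08647805900783856
[(180, 326.5), (200, 318.5), (240, 301.5), (260, 293.5), (300, 276.5), (320, 268.5), (340, 259.5), (360, 251.5), (380, 243.5), (400, 234.5), (420, 226.5), (460, 209.5), (480, 201.5)]
top edge [0.01815843 0.62522007] 0.001226158491621665
[ 0.47261374 -0.06118228] [ 0.48548374 -0.1273665 ] 0.19206026692876157
[ 0.53029493 -0.05219478] [ 0.54394219 -0.11046719] 0.23005147911828214
{'fx': 386.788565426216, 'fy': 386.788565426216, 'cx': 313.6132971169214, 'cy': 242.31007712578517, 'camera_from_world': array([[ 0.41650848,  0.9091299 , -0.00187625, -0.62449326],
       [ 0.86567561, -0.39596822,  0.30629218, -0.03836926],
       [ 0.27771644, -0.12919751, -0.9519357 ,  0.38003595],
       [ 0.        ,  0.        ,  0.        ,  1.        ]])}
```

>>> send_rows --steps '[[[12.4, -32.7, 2, 0.02, 100], [12.4, -32.7, 2, 0.02, 100], [12.4, -32.7, 2, 0.02, 100], [12.4, -32.7, 2, 0.02, 100], [12.4, -32.7, 2, 0.02, 100], [12.4, -32.7, 2, 0.02, 100], [12.4, -32.7, 2, 0.02, 100], [12.4, -32.7, 2, 0.02, 100], [12.4, -32.7, 2, 0.02, 100], [12.4, -32.7, 2, 0.02, 100], [12.4, -32.7, 2, 0.02, 100], [12.4, -32.7, 2, 0.02, 100], [12.4, -32.7, 2, 0.02, 100], [12.4, -32.7, 2, 0.02, 100], [12.4, -32.7, 2, 0.02, 100], [12.4, -32.7, 2, 0.02, 100], [12.4, -32.7, 2, 0.02, 100], [12.4, -32.7, 2, 0.02, 100], [12.4, -32.7, 2, 0.02, 100], [0, 0, 0, 0, 100]]]' --grip_force 100

```text
t: 1.77
position: [0.4977, -0.0579, 0.2773]
tcp_rot: [[-0.999, 0.054, 0.002], [0.054, 0.999, -0.003], [-0.002, -0.003, -1.0]]
wrist_force: [1.3, 0.3, 0.5]
gripper_width: 1.001
```

Run:
```python
from h import *
s=bot.sense();print(s['t'],s['position'],s['tcp_rot'][:,1],s['qpos'],s['wrist_force'])
snap('wrist','w1.png'); np.save('pw1.npy',P('wrist')); 
T=P('top'); r=[(140,183.5),(160,184.5),(180,185.5),(200,186.5),(220,187.5),(240,188.5),(260,189.5),(280,190.5),(300,191.5),(320,192.5),(340,193.5),(360,193.5),(380,194.5),(400,195.5),(420,196.5),(440,197.5),(460,198.5),(480,199.5)]
w=np.array([onz(T,u,v,0) for u,v in r]);print(np.polyfit(w[:,1],w[:,0],1))
M=P('wrist')
for q in([.5086,-.0858,.1076],[.5086,-.0858,0],[.624,-.0858,0.06]): x=M@np.r_[q,1];print(x[:2]/x[2])
```

```text
1.7667 [ 0.49773967 -0.05788643  0.27726997] [ 0.05381773  0.99854714 -0.00269586] [-0.24357267  0.03539953 -0.23053067  1.30228824 -0.00225006 -0.18973447] [1.28118633 0.29792865 0.46117689]
[0.01855714 0.62405493]
[276.49149054 236.79100528]
[285.56519372 207.75142965]
[290.10058248 330.3368548 ]
```

View pics/w1.png

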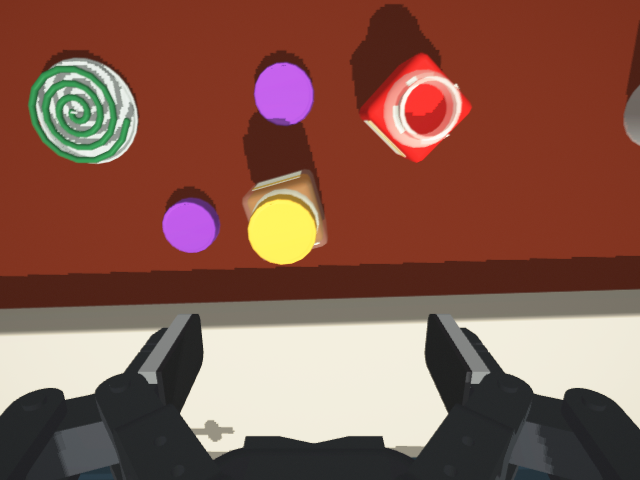

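>>> send_rows --steps '[[[0, -15, -30, 0.03, 100], [0, -15, -30, 0, 100], [0, 0, 0, 0, 100], [0, 0, 0, 0, 100], [0, 0, 0, 0, 100]]]'

```text
t: 2.23
position: [0.4954, -0.0819, 0.218]
tcp_rot: [[-1.0, 0.018, 0.0], [0.018, 1.0, 0.001], [-0.0, 0.001, -1.0]]
wrist_force: [0.5, -0.0, 0.3]
gripper_width: 0.998
```

Run:
```python
from h import *
s=bot.sense();print(s['t'],s['position'],s['tcp_rot'][:,1],abs(s['joint_vel']).max())
M=P('wrist');im=snap('wrist','w2.png')
hsv=cv2.cvtColor(im,cv2.COLOR_RGB2HSV); m=cv2.inRange(hsv,(22,150,120),(35,255,255)); m[300:]=0
c=max(cv2.findContours(m,0,1)[0],key=cv2.contourArea); e=cv2.fitEllipse(c);print(e,cv2.boundingRect(c))
u,v=e[0];print(onz(M,u,v,.1075)); 
for o in(('top',354.6,230.2),('scene',293.6,230.4)): print(o[0],tri([(M,u,v),(P(o[0]),*o[1:])]))
x=int(u);y=int(v);y0=max(0,y-75);x0=max(0,x-100)
print(x0,y0);cv2.imwrite('pics/w2c.png',cv2.resize(im[y0:y0+150,x0:x0+200,::-1],None,fx=4,fy=4,interpolation=cv2.INTER_CUBIC))
```

```text
2.2333 [ 0.49543351 -0.08194175  0.21796842] [1.81713115e-02 9.99834717e-01 5.84297780e-04] 0.030636578071035658
((308.17181396484375, 258.3806457519531), (75.89518737792969, 81.20921325683594), 91.61416625976562) (268, 220, 82, 77)
[ 0.5065182 -0.0848366]
top [ 0.5087667  -0.08654345  0.1025689 ]
scene [ 0.50737594 -0.08410783  0.10615366]
208 183
```

View pics/w2c.png

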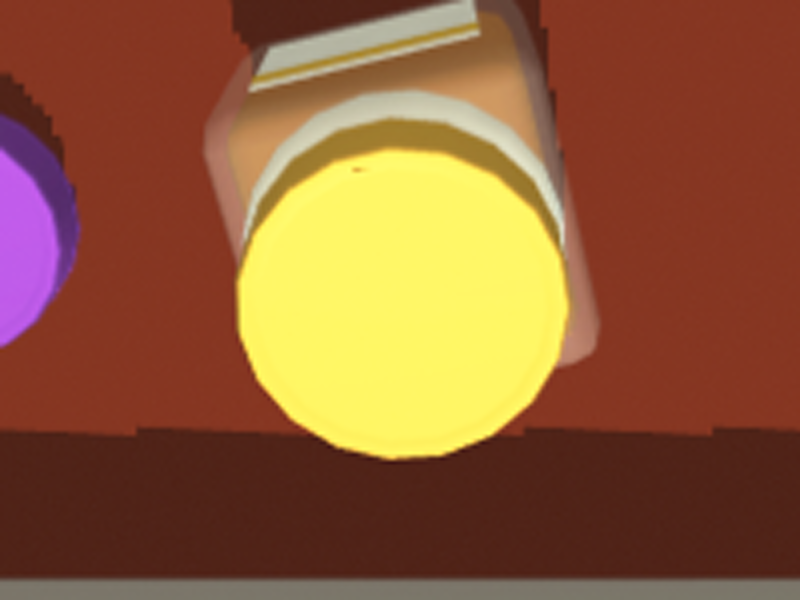

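The jar stands about 0.23 rad anticlockwise of the sill: the label line runs (250,90) to (480,35) while the sill foot is level in the crop. The lid is near (0.5075,-0.0855), and triangulation puts its top at 0.103–0.108. Next I descend around the lid.

>>> send_rows --steps '[[[3, -0.8, -16, 0, 100], [3, -0.8, -16, 0, 100], [3, -0.8, -16, 0, 100], [3, -0.8, -16, 0, 100], [0, 0, -16, 0, 100], [0, 0, -16, 0, 100], [0, 0, -12, 0, 100], [0, 0, -10, 0, 100], [0, 0, -6, 0, 100], [0, 0, 0, 0, 100], [0, 0, 0, 0, 100], [0, 0, 0, 0, 100]]]'

```text
t: 3.28
position: [0.5084, -0.0862, 0.0944]
tcp_rot: [[-1.0, 0.019, 0.002], [0.019, 1.0, -0.001], [-0.002, -0.0, -1.0]]
wrist_force: [0.1, -0.2, 0.2]
gripper_width: 1.001
```

Run:
```python
from h import *
s=bot.sense();print(s['t'],s['position'],s['wrist_force'])
im=snap('wrist','w3.png');b=snap('scene','s3.png')[190:310,220:380]
cv2.imwrite('pics/c3.png',np.hstack([cv2.resize(im[180:480,140:500],(400,333)),cv2.resize(b,(400,333))])[:,:,::-1])
```

```text
3.2833 [ 0.50841524 -0.0861788   0.09436597] [ 0.10226847 -0.15287586  0.20764009]
```

View pics/c3.png

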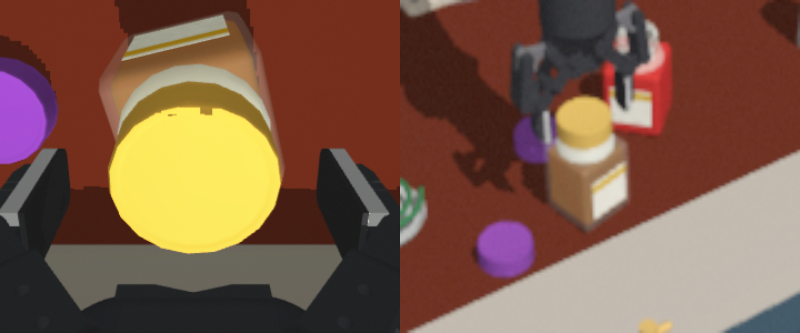

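The pads sit evenly either side of the lid: pad faces are at columns 68 and 318, the lid at 195. I'll lower 4 mm and close.

>>> send_rows --steps '[[[0, 0, -4, 0, 100], [0, 0, 0, 0, 60], [0, 0, 0, 0, 50], [0, 0, 0, 0, 50], [0, 0, 0, 0, 50], [0, 0, 0, 0, 50], [0, 0, 0, 0, 50], [0, 0, 0, 0, 50]]]' --grip_force 90

```text
t: 4.05
position: [0.5073, -0.0859, 0.0898]
tcp_rot: [[-1.0, 0.019, -0.0], [0.019, 1.0, 0.001], [0.0, 0.001, -1.0]]
wrist_force: [-2.8, 0.9, 5.9]
gripper_width: 0.651
```

>>> send_rows --steps '[[[1, 0, 0, 0, 40], [3, 0, 0, -0.02, 40], [4, 0, 0, -0.03, 40], [4, 0, 0, -0.03, 40], [4, 0, 0, -0.03, 40], [4, 0, 0, -0.03, 40], [4, 0, 0, -0.03, 40], [4, 0, 0, -0.03, 40], [4, 0, 0, -0.03, 40], [4, 0, 0, 0, 40], [4, 0, 0, 0, 40], [4, 0, 0, 0, 40], [4, 0, 0, 0, 40], [4, 0, 0, 0, 40], [4, 0, 0, 0, 40], [4, 0, 0, 0, 40], [4, 0, 0, 0, 40], [2, 0, 0, 0, 40], [0, 0, 0, 0, 40], [0, 0, 0, 0, 40]]]'

```text
t: 5.72
position: [0.573, -0.0864, 0.0898]
tcp_rot: [[-0.969, 0.246, -0.001], [0.246, 0.969, -0.001], [0.001, -0.001, -1.0]]
wrist_force: [-3.2, -0.4, 6.1]
gripper_width: 0.656
```

Run:
```python
from h import *
s=bot.sense();print(s['t'],s['position'],s['wrist_force'],s['moment'],s['tcp_rot'][:,1])
T=snap('top','t4.png');b=snap('scene','s4.png')[190:310,220:380]
cv2.imwrite('pics/c4.png',np.hstack([cv2.resize(T[170:260,310:400],(400,400)),cv2.resize(b,(400,400))])[:,:,::-1])
```

```text
5.7167 [ 0.57296834 -0.08638762  0.08984975] [-3.23371029 -0.38929756  6.10484382] [-0.02216647  0.64049411  0.03875714] [ 0.24642353  0.96916164 -0.00107245]
```

View pics/c4.png

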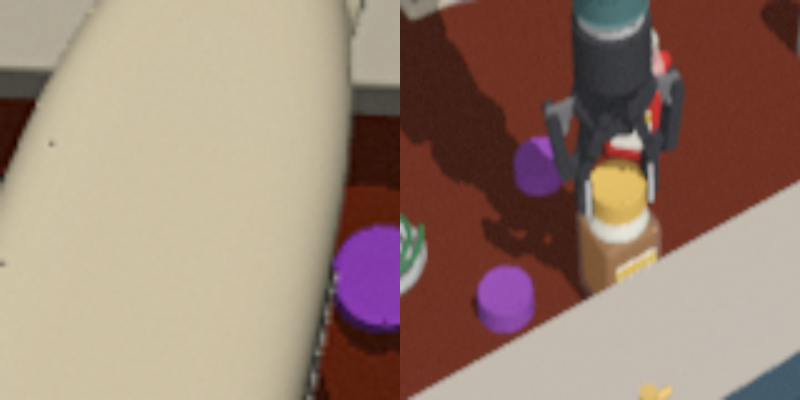

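>>> send_rows --steps '[[[1.5, 0, 0, 0, 40], [1.5, 0, 0, 0, 40], [1.5, 0, 0, 0, 40], [1.5, 0, 0, 0, 40], [1.5, 0, 0, 0, 40], [1.5, 0, 0, 0, 40], [1.5, 0, 0, 0, 40], [1.5, 0, 0, 0, 40], [1.5, 0, 0, 0, 40], [0, 0, 0, 0, 40]]]'

```text
t: 6.65
position: [0.5861, -0.0864, 0.0899]
tcp_rot: [[-0.969, 0.246, -0.002], [0.246, 0.969, -0.001], [0.002, -0.001, -1.0]]
wrist_force: [-4.1, -1.0, 6.3]
gripper_width: 0.654
```

>>> send_rows --steps '[[[1, 0, 0, 0, 40], [1, 0, 0, 0, 40], [0, 0, 0, 0, 40]]]'

```text
t: 6.9
position: [0.5871, -0.0863, 0.0901]
tcp_rot: [[-0.969, 0.247, -0.004], [0.247, 0.969, -0.001], [0.004, -0.002, -1.0]]
wrist_force: [-7.4, -0.4, 10.3]
gripper_width: 0.653
```

>>> send_rows --steps '[[[1, 0, 0, 0, 40], [0, 0, 0, 0, 40]]]'

```text
t: 7.07
position: [0.5873, -0.0863, 0.0901]
tcp_rot: [[-0.969, 0.247, -0.006], [0.247, 0.969, -0.001], [0.005, -0.002, -1.0]]
wrist_force: [-8.2, 0.5, 10.8]
gripper_width: 0.651
```

Run:
```python
from h import *
s=bot.sense();print(s['position'],s['wrist_force'],s['moment'])
b=snap('scene','s5.png')[215:295,260:340]; w=snap('wrist','w5.png')[100:400,170:470]
cv2.imwrite('pics/c5.png',np.hstack([cv2.resize(b,(400,400),interpolation=2),cv2.resize(w,(400,400))])[:,:,::-1])
```

```text
[ 0.58726176 -0.08628729  0.09010143] [-8.20222634  0.52382736 10.80490279] [ 0.00687628  1.81915471 -0.03398524]
```

View pics/c5.png

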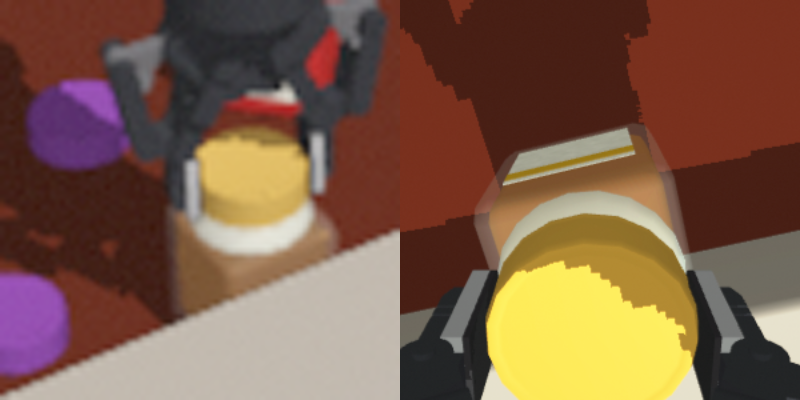

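The wrist crop shows the label line, (505,182) to (635,152), parallel to the sill foot, (400,318) to (690,250), so the jar is flat against the sill. Bracing against 0.5 N m needs about 18 N of push, plus downward load so the jar doesn't tip. I'll build that up now.

>>> send_rows --steps '[[[1, 0, -1, 0, 40], [1, 0, -1, 0, 40], [1, 0, 0, 0, 40], [0, 0, 0, 0, 40]]]' --grip_force 110

```text
t: 7.5
position: [0.5892, -0.0861, 0.0895]
tcp_rot: [[-0.969, 0.246, -0.008], [0.246, 0.969, -0.001], [0.007, -0.003, -1.0]]
wrist_force: [-14.2, 1.6, 21.6]
gripper_width: 0.644
```

>>> send_rows --steps '[[[1, 0, 0, 0, 40], [1, 0, -0.5, 0, 40], [0, 0, 0, 0, 40]]]'

```text
t: 7.75
position: [0.5893, -0.0861, 0.0892]
tcp_rot: [[-0.969, 0.246, -0.011], [0.246, 0.969, -0.001], [0.011, -0.004, -1.0]]
wrist_force: [-19.0, 1.0, 26.3]
gripper_width: 0.651
```

>>> send_rows --steps '[[[0, 0, 0, 0.04, 40], [0, 0, 0, 0.04, 40], [0, 0, 0, 0.04, 40], [0, 0, 0, 0.04, 40], [0, 0, 0, 0.04, 40], [0, 0, 0, 0, 40]]]'

```text
t: 8.25
position: [0.5891, -0.0856, 0.0889]
tcp_rot: [[-0.999, 0.048, -0.011], [0.048, 0.999, 0.0], [0.011, -0.0, -1.0]]
wrist_force: [-16.7, 2.3, 24.5]
gripper_width: 0.647
```

Run:
```python
from h import *
s=bot.sense();print(s['position'],s['wrist_force'],s['moment'],s['tcp_rot'][:,1])
w=snap('wrist','w6.png')[100:400,170:470];b=snap('scene','s6.png')[215:295,260:340]
cv2.imwrite('pics/c6.png',np.hstack([cv2.resize(b,(400,400),interpolation=2),cv2.resize(w,(400,400))])[:,:,::-1])
```

```text
[ 0.58909722 -0.08563568  0.08890316] [-16.67177113   2.25733089  24.48932607] [ 0.33834743  3.72656538 -0.04997252] [ 4.84694142e-02  9.98824548e-01 -4.87777029e-04]
```

View pics/c6.png

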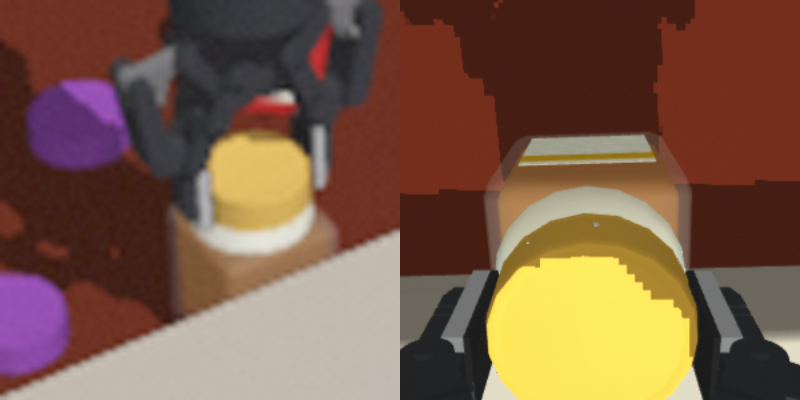

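Parallelism holds: the label and sill foot are both near −1.8° in the crop. The jar hasn't turned with the tool, so the lid is turning on it. I'll carry on.

>>> send_rows --steps '[[[0, 0, 0, 0.05, 40], [0, 0, 0, 0.05, 40], [0, 0, 0, 0.05, 40], [0, 0, 0, 0.05, 40], [0, 0, 0, 0.05, 40], [0, 0, 0, 0.05, 40], [0, 0, 0, 0, 40]]]'

```text
t: 8.93
position: [0.589, -0.0856, 0.0888]
tcp_rot: [[-0.968, -0.249, -0.012], [-0.249, 0.968, 0.0], [0.011, 0.003, -1.0]]
wrist_force: [-17.5, 3.1, 25.2]
gripper_width: 0.65
```

Run:
```python
from h import *
s=bot.sense();print(s['position'],s['wrist_force'],s['moment'],s['tcp_rot'][:,1])
w=snap('wrist','w7.png')
```

```text
[ 0.58897523 -0.08556761  0.0888263 ] [-17.54768396   3.07892079  25.24027664] [0.31140526 3.75364372 0.02575225] [-0.24920749  0.96844495  0.00316218]
```

>>> send_rows --steps '[[[0, 0, 0, 0.05, 40], [0, 0, 0, 0.05, 40], [0, 0, 0, 0.05, 40], [0, 0, 0, 0.05, 40], [0, 0, 0, 0.05, 40], [0, 0, 0, 0.05, 40], [0, 0, 0, 0.05, 40], [0, 0, 0, 0.05, 40], [0, 0, 0, 0.05, 40], [0, 0, 0, 0.05, 40], [0, 0, 0, 0.05, 40], [0, 0, 0, 0, 40]]]'

```text
t: 9.98
position: [0.589, -0.0859, 0.0888]
tcp_rot: [[-0.695, -0.719, -0.012], [-0.719, 0.695, -0.001], [0.008, 0.008, -1.0]]
wrist_force: [-17.2, -0.2, 24.5]
gripper_width: 0.647
```

Run:
```python
from h import *
s=bot.sense();print(s['position'],s['wrist_force'],s['moment'],s['tcp_rot'][:,1])
w=snap('wrist','w8.png')[100:400,170:470];b=snap('scene','s8.png')[215:295,260:340]
cv2.imwrite('pics/c8.png',np.hstack([cv2.resize(b,(400,400),interpolation=2),cv2.resize(w,(400,400))])[:,:,::-1])
```

```text
[ 0.58898324 -0.08589569  0.08884071] [-17.24360314  -0.15336344  24.54571063] [0.18915222 3.73485251 0.11614641] [-0.71881221  0.69515993  0.0078537 ]
```

View pics/c8.png

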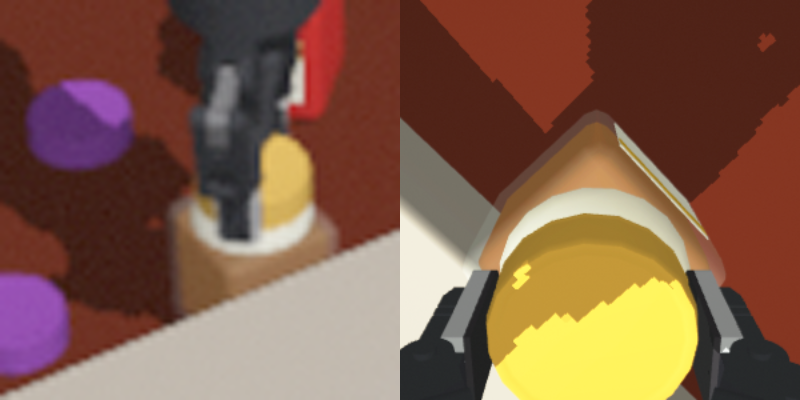

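The jar is still flat against the sill, and the tool has turned 1.05 rad (60°), inside the 48–76° release window. I'll ease the push before lifting.

>>> send_rows --steps '[[[-1, 0, 0.5, 0, 40], [-1, 0, 0.5, 0, 40], [-1, 0, 0.5, 0, 40], [-1, 0, 0.5, 0, 40], [-1, 0, 0.5, 0, 40], [0, 0, 0, 0, 40], [0, 0, 0, 0, 40]]]'

```text
t: 10.67
position: [0.5888, -0.0862, 0.0908]
tcp_rot: [[-0.696, -0.718, -0.002], [-0.718, 0.696, -0.0], [0.002, 0.001, -1.0]]
wrist_force: [-6.3, 1.5, 12.6]
gripper_width: 0.644
```

>>> send_rows --steps '[[[-1, 0, 0.7, 0, 40], [-0.7, 0, 0.8, 0, 40], [0, 0, 1, 0, 40], [0, 0, 1, 0, 40], [0, 0, 0, 0, 40]]]'

```text
t: 11.08
position: [0.5881, -0.0862, 0.0927]
tcp_rot: [[-0.696, -0.718, -0.0], [-0.718, 0.696, -0.0], [0.001, 0.0, -1.0]]
wrist_force: [-1.4, 0.0, 1.8]
gripper_width: 0.647
```

>>> send_rows --steps '[[[0, 0, 1, 0, 40], [0, 0, 1, 0, 40], [0, 0, 1, 0, 40], [0, 0, 0, 0, 40]]]'

```text
t: 11.42
position: [0.588, -0.0861, 0.0955]
tcp_rot: [[-0.696, -0.718, -0.001], [-0.718, 0.696, 0.0], [0.001, 0.001, -1.0]]
wrist_force: [-0.8, -0.1, -2.2]
gripper_width: 0.648
```

>>> send_rows --steps '[[[0, 0, 1, 0, 40], [0, 0, 1, 0, 40], [0, 0, 1, 0, 40], [0, 0, 0, 0, 40]]]'

```text
t: 11.75
position: [0.588, -0.0861, 0.0989]
tcp_rot: [[-0.696, -0.718, -0.001], [-0.718, 0.696, -0.0], [0.0, 0.0, -1.0]]
wrist_force: [-1.1, 0.4, -0.8]
gripper_width: 0.647
```

Run:
```python
from h import *
s=bot.sense();print(s['position'],s['wrist_force'])
w=snap('wrist','w9.png')[100:400,170:470];b=snap('scene','s9.png')[215:295,260:340]
cv2.imwrite('pics/c9.png',np.hstack([cv2.resize(b,(400,400),interpolation=2),cv2.resize(w,(400,400))])[:,:,::-1])
```

```text
[ 0.58802268 -0.08608264  0.09888332] [-1.08901749  0.37879799 -0.78316026]
```

View pics/c9.png

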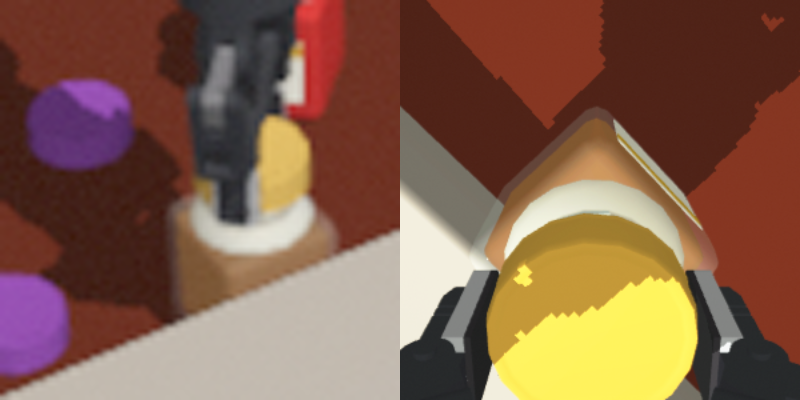

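The lid is lifting off while the jar stays put. I'll lift it the rest of the way.

>>> send_rows --steps '[[[0, 0, 1.5, 0, 40], [0, 0, 2, 0, 40], [0, 0, 2, 0, 40], [0, 0, 2, 0, 40], [0, 0, 2, 0, 40], [0, 0, 2.5, 0, 40], [0, 0, 2.5, 0, 40], [0, 0, 2.5, 0, 40], [0, 0, 2.5, 0, 40], [0, 0, 2.5, 0, 40], [0, 0, 2.5, 0, 40], [0, 0, 2, 0, 40], [0, 0, 1, 0, 40], [0, 0, 0, 0, 40], [0, 0, 0, 0, 40], [0, 0, 0, 0, 40], [0, 0, 0, 0, 40]]]'

```text
t: 13.27
position: [0.5881, -0.086, 0.1261]
tcp_rot: [[-0.696, -0.718, -0.0], [-0.718, 0.696, 0.0], [0.0, 0.0, -1.0]]
wrist_force: [-0.3, -0.6, -0.1]
gripper_width: 0.65
```

Run:
```python
from h import *
s=bot.sense();print(s['t'],s['position'],s['wrist_force'],abs(s['joint_vel']).max(),s['gripper_width'])
w=snap('wrist','w10.png')[100:400,170:470];b=snap('scene','s10.png')[205:285,260:340]
cv2.imwrite('pics/c10.png',np.hstack([cv2.resize(b,(400,400),interpolation=2),cv2.resize(w,(400,400))])[:,:,::-1])
```

```text
13.2667 [ 0.58809635 -0.0860268   0.12609933] [-0.28441666 -0.59264938 -0.10645348] 0.0008961100030763169 0.6503675469844724
```

View pics/c10.png

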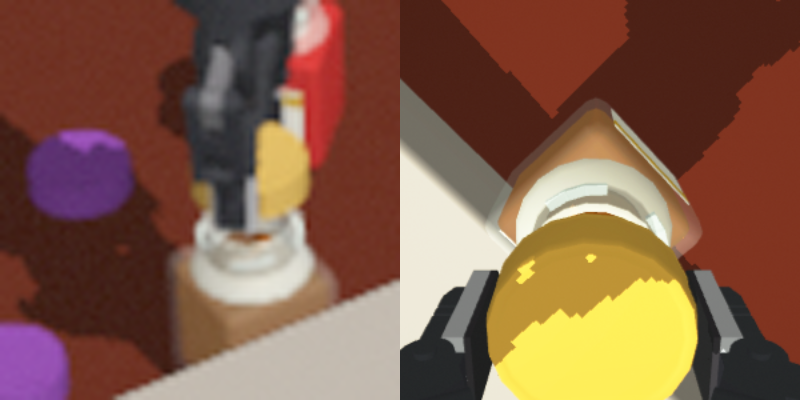

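The open neck shows below the held lid at (250,240). The lid is level and over the neck, and the jar stands flat at the sill. Handing in.

```bash
python3 -c "
from station import bot
print(bot.sign_off())"
```

```text
the job is handed in; nothing more can be done
None
```

The jar is open and handed in at about 13.3 s of the 48 s allowed. The hand-in gave no verdict, so what follows is from my own checks.

**What I did:**
1. I gripped the gold lid and turned the jar about −0.23 rad to square it with the sill.
2. I slid it back without lifting until the contact force rose; under load the tool settled at x ≈ 0.589 m. That fits a body 33 mm from the measured sill face.
3. I braced it with about 17–19 N of push and 25 N down, then twisted the lid anticlockwise 1.05 rad (60°).
4. I eased the push and lifted the lid straight up about 36 mm.

**Last checks:**
- **Lid:** held level and at rest in the fingers, centred over the mouth to within 1–2 mm by tool position. Its lower edge is about 20 mm above the rim.
- **Force:** near zero at the wrist, so the lid is clear of the jar.
- **Jar:** the pictures show it standing with its side flat against the sill. It did not turn during the twist.
- **Other things:** the arm did not approach the plate, tumbler, spray can or coil stand. I did not take a final picture of them.

**Disagreements:** the views put the lid's height at 103–108 mm, against 107.5 mm in the text. The lid's turn was inferred from the tool's rotation and a steady grip, not measured on the lid. The wrist moment never showed the expected 0.5 N m; I read it only when the tool was at rest. The lid lifted freely afterwards, which supports the threads having let go.

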